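# Set up a slide projection on the optical bench

### The job

Set up the slide projection on the flat aluminium bench between the lamp and the screen: stand the square slide holder midway between lamp and screen, the big round condenser lens midway between the lamp and the slide holder, and the projection lens (the barrel) midway between the slide holder and the screen, each upright on the bench's centre line and turned so that the light runs straight through it. Put the lamp cap on top of the lamp, centred and flat, knob up. Leave the petri dish, the pen and the note pad where they lie.

Things in the scene. Friction and masses are not known exactly. Their poses are not given: they have to be found in the camera images.
- bench: Fixed flat aluminium plate, 540 mm long (its y axis), 80 mm wide (x), 10 mm thick, with a dark centre line along its length. Origin: centre of its underside, on the table. Lamp and screen stand fixed on the centre line, each 210 mm from the middle, at opposite ends; which end has which varies.
- lamp: Fixed upright lamp: black foot 68 mm across and 20 mm high, opal white cylinder 52 mm across, dark steel collar 56 mm across with a flat, closed top 110 mm above its underside. Round and alike from all sides. Origin: centre of its underside, which is on the bench.
- screen: Fixed upright white screen 100 mm wide, 6 mm thick, on a black foot 80 x 44 x 12 mm; its top is 112 mm above its underside. Its x axis is normal to the screen and lies along the bench. Origin: centre of its underside, on the bench.
- condenser: Loose condenser lens: black round mount 56 mm in diameter, 14 mm thick (along x), with glass 1 mm proud on both faces, standing on edge on a short stem on a round aluminium foot 56 mm across, 12 mm high. Top 86 mm above the underside. Pinch it across its thickness near the top. x: light axis (either way round is fine), 58 mm above the underside; z up. Origin: centre of underside. 0.2 kg.
- slide_holder: Loose slide holder: square black frame 56 x 56 mm, 14 mm thick (along x), with a glass window, upright on a short stem on a square aluminium foot 50 x 50 x 12 mm. Top 86 mm above the underside. Pinch it across its thickness near the top. x: light axis (either way round is fine), 58 mm above the underside; z up. Origin: centre of underside. 0.2 kg.
- projection_lens: Loose projection lens: black level barrel 32 mm in diameter, 56 mm long (along x), steel ring 36 mm across at x = 16 to 24 mm, on a short stem on an oblong aluminium foot 60 (x) x 36 (y) x 12 mm. Top of barrel 74 mm above the underside. Grip it across the middle (along y). x: light axis (either way round is fine), 58 mm above the underside; z up. Origin: centre of underside. 0.2 kg.
- lamp_cap: Loose cap for the lamp, about 60 g: a flat dark steel disc 62 mm across, 6 mm thick, with a black upright knob 16 mm across from 6 to 34 mm above the underside. Flat underside, no rim: it just lies on the lamp's top. Origin: centre of the underside, z up.
- dish: Bystander: pale round petri dish with lid, 53 mm across, 16 mm high, lying among the parts. Origin: centre of the underside. Must stay.
- pen: Bystander: blue pen with black end, 140 mm long (x from -55 to 85 mm of the origin), 12 mm thick, lying along its x axis. Origin on the table below it. Must stay.
- notes: Bystander: yellow note pad 50 x 50 x 10 mm. Origin: centre of the underside. Must stay.

How it is judged (in metres and radians):
At the end, for the whole second after the job is handed in: Condenser, slide holder and projection lens stand upright on the bench, within 14 mm of its centre line and 105, 210, 315 mm (+-14) from the lamp's axis, light axes within 0.25 rad of its length; the cap lies flat on the lamp within 10 mm of centre. All released, at rest (horizontal distance between condenser and lamp between 0.091 and 0.119 m and x of condenser in the frame of bench between -0.014 and 0.014 m and z of condenser in the frame of bench between 0.006 and 0.014 m and angle between the x axis of each of condenser, slide_holder, projection_lens and the y axis of bench, either way round below 0.25 rad and angle between each of condenser, slide_holder, projection_lens, lamp_cap's own z axis and vertical below 0.08 rad and linear speed of each of condenser, slide_holder, projection_lens, lamp_cap below 0.02 m/s and horizontal distance between slide_holder and lamp between 0.196 and 0.224 m and x of slide_holder in the frame of bench between -0.014 and 0.014 m and z of slide_holder in the frame of bench between 0.006 and 0.014 m and horizontal distance between projection_lens and lamp between 0.301 and 0.329 m and x of projection_lens in the frame of bench between -0.014 and 0.014 m and z of projection_lens in the frame of bench between 0.006 and 0.014 m and horizontal distance between lamp_cap and lamp below 0.01 m and z of lamp_cap in the frame of lamp between 0.106 and 0.114 m); the robot touches nothing.
It fails at once if the petri dish pushed out of its place (more than 20 mm) (distance of dish from where it was at the start of the episode above 0.02 m).
It fails at once if the pen pushed out of its place (more than 20 mm) (distance of pen from where it was at the start of the episode above 0.02 m).
It fails at once if the note pad pushed out of its place (more than 20 mm) (distance of notes from where it was at the start of the episode above 0.02 m).
It also fails if it takes over 96 s, if anything falls off the work surface, if the arm or the gripper's body presses on something with over 40 N, if the wrist force passes 120 N, or if a joint passes its speed limit or range.

### The arm

A 7-joint arm with a two-finger parallel gripper is mounted at the origin on the work surface. World frame = base frame: x ahead of the robot, y to its left, z up, the work surface at z = 0. Lengths are in mm, angles in rad, forces in N, time in s.
With the tool pointing down it reaches from about 400 to 875 mm from the base axis. Payload 4.4 kg.
Tool frame: the origin (TCP) lies where the fingers leave the gripper's body, on its centre line; the fingertips stand 73 mm ahead of it and the grasp point (between the pads) lies 54 mm ahead of it; z points along the fingers, y is the line along which they close (so a half turn about z gives the same grasp; the last joint's range is limited). The gripper opens to 85 mm and grips with 20 to 120 N. Pads are 22 mm wide; open, the fingers measure 114 mm over their backs; the gripper's body (76 mm by 85 mm) begins 54 mm behind the grasp point. The pads swing forward as they close: fully open they stand 13 mm farther back than shut.
Start: joints at [1.269, 0.628, 0.038, 1.517, -0.027, 0.996, -0.02], TCP at [151.878, -632.02, 303.913] pointing down, gripper open.
Joint ranges: [-3.06, 3.06], [-0.37, 2.12], [-1.25, 1.32], [0.18, 2.47], [-1.1, 4.24], [0.23, 1.98], [-2.94, 2.94]. Speed limits (rad/s): [2.57, 2.57, 3.14, 3.14, 3.14, 3.14, 3.14].

### API

Orientations are given as [roll, pitch, yaw] about the fixed x, y, z axes, in that order (R = Rz(yaw) Ry(pitch) Rx(roll)).
In Python, from cell import ctrl gives the robot as it stands.
- The arm moves only by the tool send_rows, never from a script. Its argument "rows" is a list that holds one entry, the list of rows, each a list of 6 numbers: the shift along the tool's x, y, z in cm, then the turn, a rotation vector about the tool's x, y, z in rad. In form: [[[tx, ty, tz, wx, wy, wz], ...]]. A call has 1 to 10 rows; each row is the pose to reach, as a shift and turn from the pose commanded when the call began, along the tool's axes at that moment; what a row does not reach only later rows make up. A row lasts 1/10 s, in which the tool goes at most 50 mm and 8.59 degrees, less where a joint would pass 70% of its speed; a pose out of reach is approached as far as the arm can. A call with a gripper value outside its range is refused whole. "grip" is the closure in counts, from 0 (fully open) to 255 (shut), set as the call begins (left out, the last holds). The fingers move at their own pace and stop on an object; the grip force is fixed at half the most. Time passes only in rows, so rows that repeat a pose let the fingers close. It gives the time, the measured TCP pose, the force, the opening and the grip force at its end, in the units of the state.
- ctrl.read_state(): the state, without advancing time (a new reading comes with each control period).
- ctrl.get_image(name): name is "scene" or "top" or "wrist"; returns a dict with "pixels" (480x640x3 uint8, red, green, blue), "fx", "fy", "cx", "cy" (pixels), "D" ([k1, k2, p1, p2, k3] as OpenCV has them; the pictures are not rectified), "extrinsics" (4x4, takes a point from camera to world coordinates); the wrist camera has in their place "mount" (4x4, takes a point from camera to tool coordinates, whose origin is the TCP and whose axes are the flange's). Camera axes: x right, y up, looking along -z (the intrinsics and any distortion apply to the point x, -y, -z); pixel columns grow to the right and rows downward; lengths in mm; the calibration is good to about 2 mm. A picture is of the moment at which its call begins: read the wrist's pose just before it. There is no depth.
- ctrl.finish_job(): hands the job in; it is judged then, once.
The state is a dict: "clock": time; "qpos": joint angles; "qd": joint speeds; "tau": joint torques, N m; "eef_pos": TCP position; "tool_rot": TCP orientation; "force": force on the tool from outside, world axes, zero at the start; "torque": the same for the moment, N m; "width": finger opening in mm; "gripper_force": force on a finger pad.
Only numpy, scipy, OpenCV 4.12 (cv2) and the standard library are available. Lean on these libraries where they do the work, as an engineer would, in place of code of your own. Each camera call takes 0.05 s, during which the arm holds its last target. There are 200 camera calls.

## Working session

There is one attempt and no reset: what is moved stays moved. The work goes in short steps, Python scripts to look and compute and a tool call to move; the robot and the scene stay as the last step left them, time stands still between calls to the robot, and variables do not carry over. Pictures are saved under pics/ and viewed, at most 14 in all, crops included, and the job is handed in when it is done.

Besides the shell and the picture viewer there is one more tool, called as name(argument=value, ...) on one line, values as JSON. send_rows: Moves the arm, as the interface text tells. Its arguments: {"type":"object","properties":{"rows":{"type":"array","items":{"type":"array","items":{"type":"array","items":{"type":"number"}}}},"grip":{"type":"number"}},"required":["rows"]}

```bash
ls; mkdir -p pics; cat > h.py <<'E'
import numpy as np, cv2
from cell import ctrl
from scipy.spatial.transform import Rotation as R
def snap(n,f=None):
    s=ctrl.read_state(); d=ctrl.get_image(n); 
    if f: cv2.imwrite('pics/'+f,d['pixels'][:,:,::-1])
    if 'mount' in d:
        T=np.eye(4);T[:3,:3]=R.from_euler('xyz',s['tool_rot']).as_matrix();T[:3,3]=s['eef_pos'];d['extrinsics']=T@np.array(d['mount'])
    return d
def ray(d,uv):
    K=np.array([[d['fx'],0,d['cx']],[0,d['fy'],d['cy']],[0,0,1.]])
    p=cv2.undistortPoints(np.array(uv,float).reshape(-1,1,2),K,np.array(d['D'],float))[:,0]
    E=np.array(d['extrinsics']); v=np.c_[p[:,0],-p[:,1],-np.ones(len(p))]@E[:3,:3].T
    return E[:3,3],v
def plane(d,uv,z):
    o,v=ray(d,uv); return o+v*((z-o[2])/v[:,2])[:,None]
E
python3 - <<'E'
from h import *
import pickle
s=ctrl.read_state();print(s)
for n in('scene','top','wrist'):
    d=snap(n,n+'0.png');pickle.dump(d,open(n+'0.pkl','wb'));print(n,d['extrinsics'][:3,3] )
E
```

```text
pics
{'clock': 0.0, 'qpos': array([ 1.26917788,  0.62934778,  0.03845088,  1.51836753, -0.02700565,
        0.99629116, -0.01998992]), 'qd': array([-0.00068465,  0.00133375,  0.00062963, -0.00034094, -0.00154993,
        0.00047692,  0.00122772]), 'tau': array([-6.24213317e-04, -5.63413668e+01,  1.22594129e+00, -1.93447137e+01,
        1.09931873e-02,  1.04144230e-02,  2.13262751e-06]), 'eef_pos': array([ 151.77841303, -631.53220932,  302.98819564]), 'tool_rot': array([-3.13969726e+00,  2.55915548e-05,  2.35818270e-01]), 'force': array([ 0.20894656, -0.637437  ,  0.41133855]), 'torque': array([ 0.03834716,  0.00521705, -0.03209799]), 'gripper_force': 0.0, 'width': 85.11821873818907}
scene [1088.90906714  296.41622439  800.38282471]
top [3.54890935e+02 7.70110139e-01 9.65671186e+02]
wrist [ 215.47243001 -615.71916234  373.04432335]
```

View pics/top0.png

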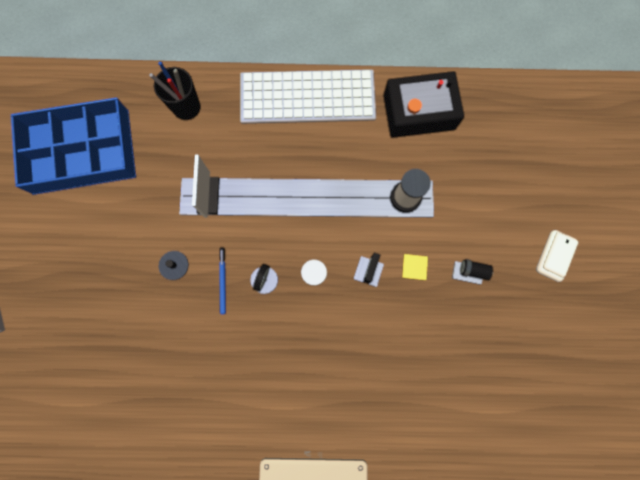

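View pics/scene0.png

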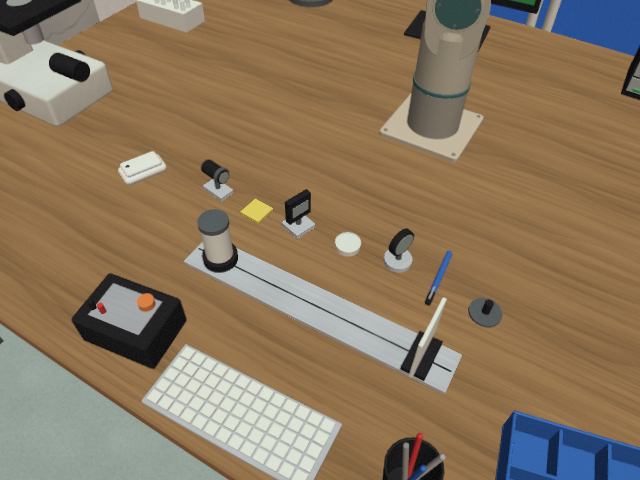

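```bash
python3 - <<'E'
from h import *
import pickle
d=pickle.load(open('top0.pkl','rb'))
im=d['pixels'];hsv=cv2.cvtColor(im,cv2.COLOR_RGB2HSV)
# bench corners
def hull(m,roi):
    x0,y0,x1,y1=roi; mm=np.zeros_like(m);mm[y0:y1,x0:x1]=m[y0:y1,x0:x1]
    return mm
light=((hsv[...,1]<70)&(hsv[...,2]>130)).astype(np.uint8)
m=hull(light,(170,168,445,222)); p=np.argwhere(m)[:,::-1]
w=plane(d,p+0.0,10)[:,:2].astype(np.float32); r=cv2.minAreaRect(w);print('bench',r)
for n,roi,z in(('cond',(235,250,285,300),12),('dish',(295,250,335,295),16),('slide',(345,245,390,295),12),('proj',(445,250,495,295),12)):
    m=hull(light,roi);p=np.argwhere(m)[:,::-1];w=plane(d,p,z)[:,:2].astype(np.float32)
    print(n,cv2.minAreaRect(w),cv2.minEnclosingCircle(w))
yel=((hsv[...,1]>120)&(hsv[...,2]>150)&(hsv[...,0]>22)&(hsv[...,0]<35)).astype(np.uint8)
p=np.argwhere(hull(yel,(395,245,435,285)))[:,::-1];print('notes',cv2.minAreaRect(plane(d,p,10)[:,:2].astype(np.float32)))
dark=(hsv[...,2]<80).astype(np.uint8)
p=np.argwhere(hull(dark,(150,245,195,285)))[:,::-1];print('cap',cv2.minEnclosingCircle(plane(d,p,6)[:,:2].astype(np.float32)))
bl=((hsv[...,0]>100)&(hsv[...,0]<130)&(hsv[...,1]>120)).astype(np.uint8)
p=np.argwhere(hull(bl,(205,240,235,320)))[:,::-1];print('pen',cv2.minAreaRect(plane(d,p,10)[:,:2].astype(np.float32)))
for n,roi in(('cond',(235,250,285,300)),('slide',(345,245,390,295)),('proj',(445,250,495,295)),('lamp',(395,168,435,200))):
    p=np.argwhere(hull(dark,roi))[:,::-1];print(n,cv2.minAreaRect(p.astype(np.float32)))
print('lamp top',plane(d,[[414.5,184.]],120))
E
```

```text
bench ((634.121826171875, 25.600051879882812), (104.3451919555664, 542.3551025390625), 0.6619828939437866)
cond ((444.684326171875, 110.03240203857422), (53.570858001708984, 55.9207878112793), 1.10824716091156) ((445.3663635253906, 109.6963882446289), 29.273029327392578)
dish ((462.8192138671875, 8.361026763916016), (53.78570556640625, 53.6296272277832), 1.135277509689331) ((462.81256103515625, 7.590374946594238), 27.65311050415039)
slide ((467.4852294921875, -105.997802734375), (53.46458053588867, 53.030303955078125), 72.479248046875) ((468.0434875488281, -105.95536804199219), 35.1319694519043)
proj ((469.24468994140625, -312.5738525390625), (63.313133239746094, 38.04010009765625), 79.16213989257812) ((468.7230529785156, -312.01776123046875), 34.50542449951172)
notes ((479.0263671875, -203.21144104003906), (50.78480911254883, 50.44807815551758), 85.44033813476562)
cap ((469.7342834472656, 294.8387451171875), 23.738460540771484)
pen ((427.0730285644531, 194.71572875976562), (102.52902221679688, 8.265841484069824), 3.3561925888061523)
cond ((260.9817199707031, 277.1751708984375), (8.799883842468262, 27.510316848754883), 19.98310661315918)
slide ((371.25, 268.25), (7.589465618133545, 31.30654525756836), 18.434947967529297)
proj ((477.04144287109375, 269.97314453125), (30.10234832763672, 15.714682579040527), 12.094757080078125)
lamp ((408.6000671386719, 191.30001831054688), (29.06888198852539, 8.049844741821289), 26.56505012512207)
lamp top [[ 623.24289908 -182.31333648  120.        ]]
```

```bash
python3 - <<'E'
import cv2
im=cv2.imread('pics/top0.png')[160:320,150:500]
cv2.imwrite('pics/c.png',cv2.resize(im,(800,366),interpolation=cv2.INTER_CUBIC))
E
```

```text
(no output)
```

View pics/c.png

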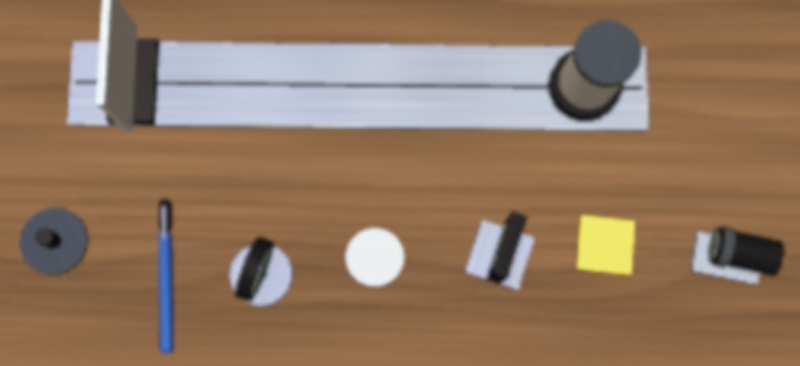

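```bash
cat >> h.py <<'E'
def rel(x,y,z,yaw):
    s=ctrl.read_state();M=R.from_euler('xyz',s['tool_rot'])
    T=R.from_euler('xyz',[np.pi,0,yaw]); dp=M.inv().apply(np.array([x,y,z])-s['eef_pos'])/10
    print('t',s['clock'],'pos',s['eef_pos'].round(1),'rot',s['tool_rot'].round(3),'q',s['qpos'].round(2),'F',s['force'].round(1),'w',round(s['width'],1))
    print('REL',np.r_[dp.round(2),(M.inv()*T).as_rotvec().round(3)].tolist())
E
python3 - <<'E'
from h import *
import pickle
d=pickle.load(open('top0.pkl','rb'));im=d['pixels'].astype(int)
# bench edges and centre line
hsv=cv2.cvtColor(d['pixels'],cv2.COLOR_RGB2HSV);light=(hsv[...,1]<70)&(hsv[...,2]>130)
F=[];B=[];C=[]
for u in range(225,385,4):
    r=np.where(light[170:225,u])[0]+170; B.append([u,r.min()-.5]);F.append([u,r.max()+.5])
    g=255-im[190:204,u].sum(1)/3.; g=np.clip(g-np.median(g)-8,0,None); C.append([u,190+(g*np.arange(14)).sum()/g.sum()])
for n,P in(('far',B),('near',F),('line',C)):
    w=plane(d,P,10);c=np.polyfit(w[:,1],w[:,0],1);print(n,'slope',c[0],'x at y=26',np.polyval(c,26),'res',np.std(w[:,0]-np.polyval(c,w[:,1])))
P=[]
for v in list(range(182,192))+list(range(202,212)):
    r=np.where(light[v,176:440])[0]+176;P.append([r.min()-.5,r.max()+.5,v])
P=np.array(P);print('ends y',np.median(plane(d,P[:,[0,2]],10)[:,1]),np.median(plane(d,P[:,[1,2]],10)[:,1]))
rel(469,-312,300,1.38)
E
```

```text
far slope -0.01011603285686332 x at y=26 665.788366094356 res 0.8140166843691308
near slope -0.01196661510054167 x at y=26 582.4585419425485 res 0.8498707153311822
line slope -0.011746002192469572 x at y=26 624.7542167398952 res 0.29394485732430364
ends y 296.79039243767636 -245.33238372040742
t 0.15 pos [ 151.8 -631.7  303.2] rot [-3.14  -0.     0.236] q [ 1.27  0.63  0.04  1.52 -0.03  1.   -0.02] F [ 0.2 -0.5  0.6] w 85.1
REL [38.31, -23.67, 0.36, -0.001, -0.001, -1.144]
```

send_rows(rows=[[[5,-3,0.3,0,0,-0.15],[9.5,-6,0.3,0,0,-0.29],[14,-8.7,0.3,0,0,-0.43],[18.5,-11.5,0.3,0,0,-0.57],[23,-14.2,0.3,0,0,-0.71],[27.5,-17,0.3,0,0,-0.85],[32,-20,0.3,0,0,-1.0],[36,-22.3,0.3,0,0,-1.1],[38.3,-23.7,0.3,0,0,-1.144],[38.3,-23.7,0.3,0,0,-1.144]]], grip=0)

```text
clock: 1.15
eef_pos: [474.9, -304.6, 301.2]
tool_rot: [3.137, -0.005, 1.393]
force: [-0.8, -0.5, 0.5]
width: 85.2
gripper_force: 0.0
```

```bash
python3 - <<'E'
from h import *
import pickle
rel(469,-312,300,1.38)
d=snap('wrist','w1.png');pickle.dump(d,open('w1.pkl','wb'));print(d['extrinsics'].round(3))
rel(469,-312,300,1.38)
E
```

```text
t 1.15 pos [ 474.9 -304.6  301.2] rot [ 3.137 -0.005  1.393] q [ 0.72  0.52 -0.3   1.76  0.18  0.89  0.17] F [-0.8 -0.5  0.5] w 85.2
REL [-0.83, -0.45, 0.12, 0.004, -0.005, 0.013]
[[ 9.84000e-01  1.71000e-01  4.10000e-02  4.85596e+02]
 [-1.76000e-01  9.51000e-01  2.53000e-01 -2.39337e+02]
 [ 4.00000e-03 -2.56000e-01  9.67000e-01  3.71530e+02]
 [ 0.00000e+00  0.00000e+00  0.00000e+00  1.00000e+00]]
t 1.2 pos [ 471.9 -308.1  300.9] rot [ 3.140e+00 -2.000e-03  1.388e+00] q [ 0.73  0.52 -0.3   1.76  0.18  0.89  0.17] F [-0.7 -0.2 -0.8] w 85.4
REL [-0.43, -0.21, 0.09, 0.001, -0.002, 0.008]
```

View pics/w1.png

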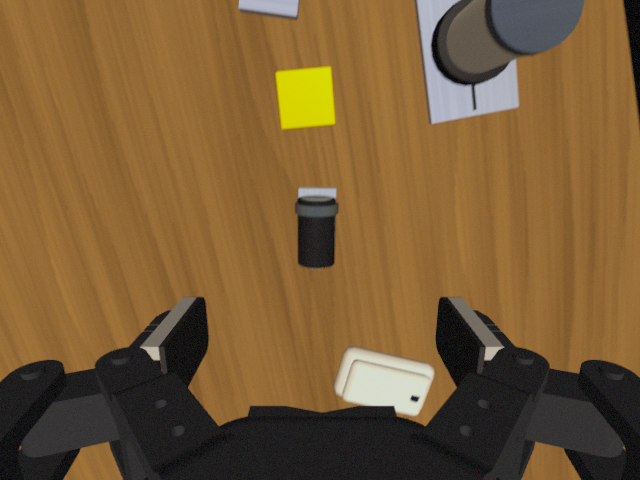

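```bash
cat >> h.py <<'E'
def blob(d,mask,roi,minA=200):
    x0,y0,x1,y1=roi;m=np.zeros(mask.shape,np.uint8);m[y0:y1,x0:x1]=mask[y0:y1,x0:x1]
    m=cv2.morphologyEx(m,cv2.MORPH_OPEN,np.ones((3,3)))
    c=max(cv2.findContours(m,0,cv2.CHAIN_APPROX_NONE)[0],key=cv2.contourArea);return c[:,0].astype(np.float32)
E
python3 - <<'E'
from h import *
for i in range(4): d=snap('wrist')
im=d['pixels'];dark=(im.max(2)<95)
c=blob(d,dark,(270,170,370,285));r=cv2.minAreaRect(c);print(r,c.min(0),c.max(0))
rows=c[:,1]
y0,y1=c[:,1].min(),c[:,1].max()
def edge(v):
    s=c[np.abs(c[:,1]-v)<1];return [s[:,0].min(),v],[s[:,0].max(),v]
P=[]
for v in np.linspace(y0+25,y1-12,6):
    a,b=edge(v);w=plane(d,[a,b],60);P.append((w[0]+w[1])/2);print((w[1]-w[0])[:2].round(1),P[-1].round(1))
P=np.array(P);v=P[-1]-P[0];print('axis angle',np.arctan2(-v[1],-v[0]))
for k in((y0,62),(y1,58)):
    s=c[np.abs(c[:,1]-k[0])<2].mean(0);print('end',plane(d,[s],k[1]).round(1))
light=(im.min(2)>140)
c=blob(d,light,(285,175,350,215));s=c[c[:,1]<=c[:,1].min()+1].mean(0);print('foot end',plane(d,[s],12).round(1))
rel(469,-312,300,1.38)
E
```

```text
((324.5, 219.0), (70.0, 43.0), 90.0) [303. 184.] [346. 254.]
[29.8 -5.8] [ 470.6 -305.9   60. ]
[30.  -5.8] [ 469.5 -311.3   60. ]
[30.1 -5.8] [ 468.5 -316.8   60. ]
[30.3 -5.9] [ 467.4 -322.3   60. ]
[30.4 -5.9] [ 466.3 -327.9   60. ]
[30.5 -5.9] [ 465.3 -333.5   60. ]
axis angle 1.3806226622692634
end [[ 474.  -285.7   62. ]]
end [[ 463.3 -343.9   58. ]]
foot end [[ 474.7 -283.4   12. ]]
t 1.4 pos [ 467.6 -313.6  300.7] rot [-3.140e+00  1.000e-03  1.377e+00] q [ 0.73  0.52 -0.29  1.76  0.19  0.89  0.17] F [-0.4 -0.1 -1. ] w 85.5
REL [0.18, 0.1, 0.07, -0.001, 0.001, -0.003]
```

send_rows(rows=[[[0,0.1,5,0,0,0],[0,0.1,10,0,0,0],[0,0.1,14,0,0,0],[0,0.1,17,0,0,0],[0,0.1,19,0,0,0],[0,0.1,19,0,0,0],[0,0.1,19,0,0,0]]], grip=0)

```text
clock: 2.1
eef_pos: [469.3, -313.4, 111.1]
tool_rot: [-3.141, 0.0, 1.378]
force: [0.1, -1.0, 0.3]
width: 85.1
gripper_force: 0.0
```

send_rows(rows=[[[0,0,0,0,0,0],[0,0,0,0,0,0],[0,0,0,0,0,0],[0,0,0,0,0,0],[0,0,0,0,0,0],[0,0,0,0,0,0],[0,0,0,0,0,0],[0,0,0,0,0,0],[0,0,0,0,0,0],[0,0,0,0,0,0]]], grip=255)

```text
clock: 3.1
eef_pos: [470.3, -312.6, 112.0]
tool_rot: [3.14, 0.001, 1.38]
force: [-0.1, -0.1, 5.9]
width: 30.6
gripper_force: 59.1
```

send_rows(rows=[[[0,0,-2,0,0,0],[0,0,-5,0,0,0],[0,0,-10,0,0,0],[0,0,-15,0,0,0],[0,0,-18,0,0,0],[0,0,-18,0,0,0]]])

```text
clock: 3.7
eef_pos: [471.9, -313.2, 295.8]
tool_rot: [3.133, 0.003, 1.38]
force: [-0.6, 0.2, -1.1]
width: 30.4
gripper_force: 60.0
```

```bash
python3 -c "
from h import *
rel(623.5,131,292,1.5825)"
```

```text
t 3.7 pos [ 471.9 -313.2  295.8] rot [3.133e+00 3.000e-03 1.380e+00] q [ 0.73  0.53 -0.3   1.77  0.2   0.87  0.16] F [-0.6  0.2 -1.1] w 30.4
REL [46.49, 6.44, 0.28, 0.009, 0.004, -0.203]
```

send_rows(rows=[[[4,0.6,0,0,0,-0.02],[8.5,1.2,0,0,0,-0.04],[13,1.8,0,0,0,-0.06],[17.5,2.4,0,0,0,-0.08],[22,3,0,0,0,-0.1],[26.5,3.7,0,0,0,-0.12],[31,4.3,0,0,0,-0.14],[35.5,4.9,0,0,0,-0.16],[40,5.5,0,0,0,-0.18],[43.5,6,0,0,0,-0.2]]])

```text
clock: 4.7
eef_pos: [610.9, 106.7, 289.4]
tool_rot: [-3.139, -0.001, 1.583]
force: [0.9, -0.6, -1.4]
width: 30.6
gripper_force: 60.0
```

send_rows(rows=[[[1.5,0.2,0,0,0,0],[3,0.4,0,0,0,0],[3,0.4,0,0,0,0],[3,0.4,0,0,0,0],[3,0.4,0,0,0,0]]])

```text
clock: 5.2
eef_pos: [615.1, 131.0, 290.8]
tool_rot: [-3.141, 0.002, 1.577]
force: [-0.8, -0.1, -2.6]
width: 30.5
gripper_force: 59.9
```

```bash
python3 - <<'E'
from h import *
snap('wrist');d=snap('wrist','w2.png');snap('top','t2.png')
rel(623.5,131,124,1.5825)
E
```

```text
t 5.35 pos [615.2 131.9 291. ] rot [3.141e+00 1.000e-03 1.578e+00] q [-0.05  0.63 -0.35  1.59  0.25  0.97 -0.46] F [ 0.7  0.2 -1.6] w 30.3
REL [-0.08, 0.83, 16.7, 0.0, 0.001, -0.005]
```

View pics/w2.png

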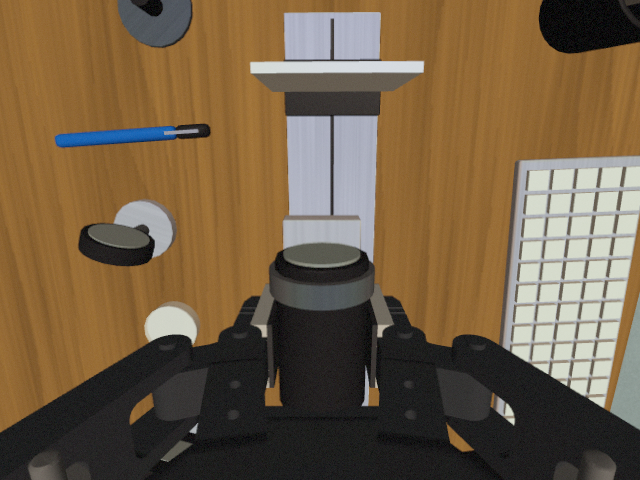

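```bash
python3 - <<'E'
from h import *
d=snap('wrist')
g=255-d['pixels'][:,322:346].astype(float).sum(2)/3
P=[]
for v in list(range(20,50,4))+list(range(125,205,5)):
    r=np.clip(g[v]-np.median(g[v])-15,0,None);P.append([322+(r*np.arange(24)).sum()/r.sum(),v])
w=plane(d,P,10);c=np.polyfit(w[:,1],w[:,0],1);print('slope',c[0],'x at 26,131',np.polyval(c,[26,131]),'res',np.std(w[:,0]-np.polyval(c,w[:,1])))
print('bench end',plane(d,[[332,13]],10),'screen foot front/back',plane(d,[[332,115],[332,62]],22),'screen top',plane(d,[[340,62]],122))
E
```

```text
slope -0.01193840139333378 x at 26,131 [624.93956381 623.68603166] res 0.0320792763590186
bench end [[621.89941208 295.92687532  10.        ]] screen foot front/back [[622.73382864 214.88414079  22.        ]
 [622.14321578 256.36517151  22.        ]] screen top [[624.38828406 239.34079266 122.        ]]
```

send_rows(rows=[[[-0.1,0.8,4,0,0,0],[-0.1,0.8,8,0,0,0],[-0.1,0.8,12,0,0,0],[-0.1,0.8,14.5,0,0,0],[-0.1,0.8,15.8,0,0,0],[-0.1,0.8,16.2,0,0,0],[-0.1,0.8,16.5,0,0,0],[-0.1,0.8,16.7,0,0,0],[-0.1,0.8,16.8,0,0,0],[-0.1,0.8,16.8,0,0,0]]])

```text
clock: 6.4
eef_pos: [623.6, 132.6, 123.8]
tool_rot: [3.14, -0.0, 1.58]
force: [-0.2, 0.1, -1.7]
width: 30.3
gripper_force: 59.9
```

send_rows(rows=[[[-0.1,0,0.08,0,0,0],[-0.1,0,0.15,0,0,0],[-0.1,0,0.15,0,0,0],[-0.1,0,0.15,0,0,0]]])

```text
clock: 6.8
eef_pos: [623.4, 131.3, 122.1]
tool_rot: [3.141, 0.0, 1.58]
force: [-0.9, -0.6, 4.7]
width: 30.4
gripper_force: 60.5
```

Contact. Release and retract.

send_rows(rows=[[[0,0,0,0,0,0],[0,0,0,0,0,0],[0,0,0,0,0,0],[0,0,0,0,0,0],[0,0,0,0,0,0],[0,0,0,0,0,0],[0,0,0,0,0,0],[0,0,-2,0,0,0],[0,0,-5,0,0,0],[0,0,-9,0,0,0]]], grip=0)

```text
clock: 7.8
eef_pos: [622.0, 131.1, 210.8]
tool_rot: [-3.138, 0.001, 1.58]
force: [0.7, -0.7, -0.2]
width: 85.5
gripper_force: 0.0
```

send_rows(rows=[[[0,0,-4,0,0,0],[0,0,-9,0,0,0],[0,0,-9,0,0,0]]])

```text
clock: 8.1
eef_pos: [626.4, 133.0, 309.0]
tool_rot: [3.128, -0.004, 1.58]
force: [-0.0, 0.6, 0.5]
width: 85.2
gripper_force: 0.0
```

```bash
python3 -c "
from h import *
rel(467.5,-106,300,-0.305)"
```

```text
t 8.1 pos [626.4 133.  309. ] rot [ 3.128 -0.004  1.58 ] q [-0.04  0.62 -0.35  1.54  0.24  1.   -0.45] F [-0.   0.6  0.5] w 85.2
REL [-23.76, -16.11, 0.6, 0.006, -0.015, 1.885]
```

send_rows(rows=[[[-2.2,-1.5,0,0,0,-0.14],[-4.6,-3.1,0,0,0,-0.28],[-7,-4.7,0,0,0,-0.42],[-9.4,-6.4,0,0,0,-0.56],[-11.8,-8,0,0,0,-0.7],[-14.2,-9.6,0.2,0,0,-0.84],[-16.6,-11.2,0.2,0,0,-0.98],[-19,-12.9,0.4,0,0,-1.12],[-21.4,-14.5,0.6,0,0,-1.2],[-23.8,-16.1,0.6,0,0,-1.25]]])

```text
clock: 9.1
eef_pos: [463.3, -108.9, 295.0]
tool_rot: [3.142, -0.001, 2.833]
force: [-0.3, 0.3, 0.2]
width: 85.5
gripper_force: 0.0
```

send_rows(rows=[[[0,0,0,0,0,0],[0,0,0,0,0,0],[0,0,0,0,0,0]]])

```text
clock: 9.4
eef_pos: [464.9, -107.0, 295.6]
tool_rot: [3.141, 0.001, 2.831]
force: [1.1, 0.9, 1.1]
width: 85.3
gripper_force: 0.0
```

```bash
python3 - <<'E'
from h import *
import pickle
d=snap('wrist','w3.png');pickle.dump(d,open('w3.pkl','wb'))
rel(467.5,-106,300,2.836)
E
```

```text
t 9.45 pos [ 465.  -106.8  295.6] rot [3.141e+00 1.000e-03 2.831e+00] q [ 0.69  0.48 -0.74  1.98  0.43  0.84  0.97] F [-0.6  0.  -0.3] w 85.4
REL [-0.21, 0.15, -0.44, 0.001, 0.001, -0.005]
```

View pics/w3.png

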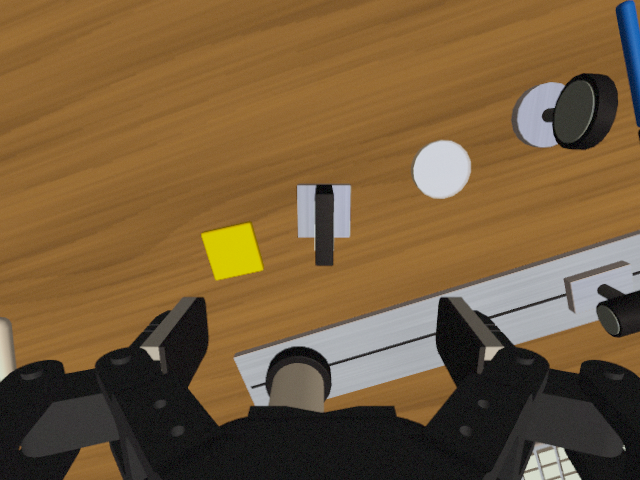

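```bash
python3 - <<'E'
from h import *
import pickle
d=pickle.load(open('w3.pkl','rb'))
im=d['pixels']
light=(im.min(2)>140)
c=blob(d,light|(im.max(2)<70),(285,175,362,240));w=plane(d,c,12)[:,:2].astype(np.float32)
r=cv2.minAreaRect(cv2.convexHull(w));print('foot',r)
k=np.array([[297,211],[351,211],[324,184.5]],float);w=plane(d,k,12);print(w.round(1),(w[0]+w[1])/2)
dark=im.max(2)<80
c=blob(d,dark,(300,180,350,275));t=c[c[:,1]>205];
L=[];Rr=[]
for v in range(210,262,4):
    s=c[np.abs(c[:,1]-v)<.6];L.append([s[:,0].min()-.5,v]);Rr.append([s[:,0].max()+.5,v])
a=plane(d,L,86);b=plane(d,Rr,86);m=(a+b)/2;print('thick',np.linalg.norm((b-a)[:,:2],axis=1).round(1)[[0,-1]])
print(m[[0,-1]].round(1));v=m[-1]-m[0];print('plate dir',np.arctan2(v[1],v[0]))
e=plane(d,[[324.5,c[:,1].max()+.5]],86);print('top far end',e)
# condenser
c=blob(d,light,(505,75,570,155),100);w=plane(d,c,12)[:,:2].astype(np.float32);print('cond foot',cv2.minEnclosingCircle(w))
E
```

```text
foot ((468.9488525390625, -105.96222686767578), (49.34614944458008, 51.50752639770508), 72.20502471923828)
[[ 460.1 -129.    12. ]
 [ 475.5  -80.8   12. ]
 [ 444.2  -97.4   12. ]] [ 467.7891511  -104.90919501   12.        ]
thick [13.3 13.8]
[[ 453.3 -100.4   86. ]
 [ 488.6 -112.5   86. ]]
plate dir -0.3288538348936828
top far end [[ 494.59908603 -113.60086781   86.        ]]
cond foot ((445.6969299316406, 110.49652099609375), 27.528018951416016)
```

send_rows(rows=[[[-0.25,0.2,4,0,0,0],[-0.25,0.2,9,0,0,0],[-0.25,0.2,13,0,0,0],[-0.25,0.2,15.5,0,0,0],[-0.25,0.2,16.8,0,0,0],[-0.25,0.2,16.8,0,0,0],[-0.25,0.2,16.8,0,0,0]]])

```text
clock: 10.15
eef_pos: [468.0, -105.7, 127.6]
tool_rot: [3.141, 0.0, 2.832]
force: [-0.4, -0.0, 0.0]
width: 85.5
gripper_force: 0.0
```

send_rows(rows=[[[0,0,0,0,0,0],[0,0,0,0,0,0],[0,0,0,0,0,0],[0,0,0,0,0,0],[0,0,0,0,0,0],[0,0,0,0,0,0],[0,0,0,0,0,0],[0,0,0,0,0,0],[0,0,0,0,0,0],[0,0,0,0,0,0]]], grip=255)

```text
clock: 11.15
eef_pos: [467.5, -106.7, 127.6]
tool_rot: [3.142, 0.001, 2.83]
force: [0.8, 0.3, 4.7]
width: 13.0
gripper_force: 62.3
```

send_rows(rows=[[[0,0,-2,0,0,0],[0,0,-5,0,0,0],[0,0,-10,0,0,0],[0,0,-14,0,0,0],[0,0,-17,0,0,0],[0,0,-17,0,0,0],[0,0,-17,0,0,0]]])

```text
clock: 11.85
eef_pos: [466.6, -107.3, 296.9]
tool_rot: [-3.141, -0.001, 2.829]
force: [-0.3, 0.1, -2.5]
width: 13.1
gripper_force: 61.1
```

```bash
python3 -c "
from h import *
rel(625,26,300,3.1535)"
```

```text
t 11.85 pos [ 466.6 -107.3  296.9] rot [-3.141e+00 -1.000e-03  2.829e+00] q [ 0.69  0.48 -0.75  1.97  0.43  0.85  0.97] F [-0.3  0.1 -2.5] w 13.1
REL [-10.97, 17.55, -0.33, -0.001, -0.001, -0.324]
```

send_rows(rows=[[[-1.5,2.5,0,0,0,-0.04],[-3.6,5.8,0,0,0,-0.1],[-5.8,9.2,0,0,0,-0.17],[-8,12.6,0,0,0,-0.24],[-9.8,15.6,0,0,0,-0.3],[-11,17.5,0,0,0,-0.324],[-11,17.5,0,0,0,-0.324],[-11,17.5,0,0,0,-0.324],[-11,17.5,0,0,0,-0.324]]])

```text
clock: 12.75
eef_pos: [624.4, 24.8, 295.7]
tool_rot: [-3.14, -0.004, -3.13]
force: [-0.5, -0.8, -2.3]
width: 12.9
gripper_force: 61.2
```

```bash
python3 -c "
from h import *
rel(625,26,138,3.1535)"
```

```text
t 12.75 pos [624.4  24.8 295.7] rot [-3.14  -0.004 -3.13 ] q [ 0.36  0.71 -0.77  1.58  0.54  1.08  1.03] F [-0.5 -0.8 -2.3] w 12.9
REL [-0.12, 0.15, 15.77, -0.002, -0.004, -0.001]
```

send_rows(rows=[[[-0.1,0.1,4,0,0,0],[-0.1,0.1,8,0,0,0],[-0.1,0.1,12,0,0,0],[-0.1,0.1,14.3,0,0,0],[-0.1,0.1,15.2,0,0,0],[-0.1,0.1,15.5,0,0,0],[-0.1,0.1,15.7,0,0,0],[-0.1,0.1,15.7,0,0,0],[-0.1,0.1,15.7,0,0,0]]])

```text
clock: 13.65
eef_pos: [627.3, 27.1, 141.7]
tool_rot: [3.142, 0.002, -3.13]
force: [-0.6, 0.2, -2.4]
width: 13.2
gripper_force: 61.0
```

send_rows(rows=[[[0.2,0.1,0.2,0,0,0],[0.2,0.1,0.3,0,0,0],[0.2,0.1,0.35,0,0,0],[0.2,0.1,0.4,0,0,0],[0.2,0.1,0.4,0,0,0]]])

```text
clock: 14.15
eef_pos: [624.5, 28.4, 137.7]
tool_rot: [-3.141, 0.0, -3.129]
force: [-3.4, 0.1, 7.0]
width: 13.1
gripper_force: 62.6
```

send_rows(rows=[[[0,0,0,0,0,0],[0,0,0,0,0,0],[0,0,0,0,0,0],[0,0,0,0,0,0],[0,0,0,0,0,0],[0,0,0,0,0,0],[0,0,0,0,0,0],[0,0,-2,0,0,0],[0,0,-5,0,0,0],[0,0,-9,0,0,0]]], grip=0)

```text
clock: 15.15
eef_pos: [623.6, 27.7, 225.8]
tool_rot: [-3.141, -0.004, -3.129]
force: [0.7, -0.8, 0.6]
width: 85.3
gripper_force: 0.0
```

send_rows(rows=[[[0,0,-4,0,0,0],[0,0,-7,0,0,0],[0,0,-7,0,0,0]]])

```text
clock: 15.45
eef_pos: [626.7, 29.1, 301.3]
tool_rot: [3.14, 0.009, -3.13]
force: [1.1, -0.0, -0.6]
width: 85.2
gripper_force: 0.0
```

```bash
python3 -c "
from h import *
rel(445.5,110,300,2.82)"
```

```text
t 15.45 pos [626.7  29.1 301.3] rot [ 3.14   0.009 -3.13 ] q [ 0.36  0.7  -0.78  1.58  0.54  1.08  1.02] F [ 1.1 -0.  -0.6] w 85.2
REL [18.02, 8.31, -0.01, 0.003, 0.008, 0.334]
```

send_rows(rows=[[[2.5,1.2,0,0,0,0.05],[6,2.8,0,0,0,0.12],[9.5,4.4,0,0,0,0.2],[13,6,0,0,0,0.27],[16,7.4,0,0,0,0.33],[18,8.3,0,0,0,0.334],[18,8.3,0,0,0,0.334],[18,8.3,0,0,0,0.334],[18,8.3,0,0,0,0.334]]])

```text
clock: 16.35
eef_pos: [444.6, 108.3, 296.2]
tool_rot: [3.141, 0.0, 2.819]
force: [1.0, -1.1, -0.1]
width: 85.4
gripper_force: 0.0
```

```bash
python3 - <<'E'
from h import *
import pickle
d=snap('wrist','w4.png');pickle.dump(d,open('w4.pkl','wb'))
rel(445.5,110,300,2.82)
E
```

```text
t 16.4 pos [444.6 108.3 296.1] rot [3.141 0.    2.818] q [ 0.24  0.45 -0.75  2.03  0.42  0.82  0.49] F [-0.4  0.4 -0.5] w 85.4
REL [-0.03, 0.19, -0.39, 0.0, 0.0, -0.002]
```

View pics/w4.png

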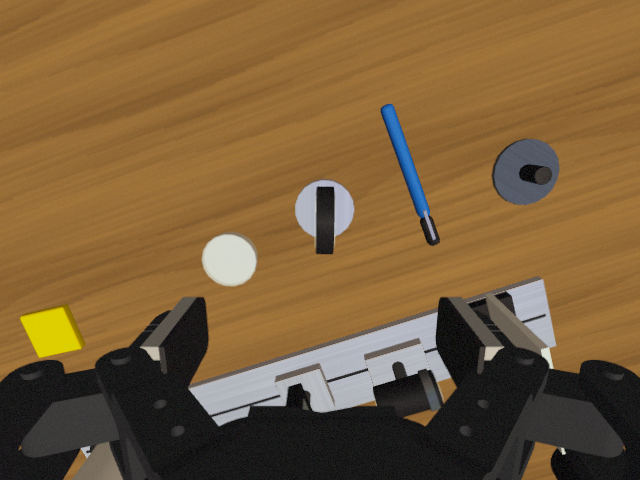

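```bash
python3 - <<'E'
from h import *
import pickle
d=pickle.load(open('w4.pkl','rb'))
im=d['pixels'];dark=im.max(2)<80;light=im.min(2)>130
k=blob(d,light|dark,(285,175,365,240));k=k[k[:,1]<225];w=plane(d,k,12)[:,:2].astype(np.float32);print('foot',cv2.minEnclosingCircle(w))
c=blob(d,dark,(305,180,345,260));L=[];Q=[]
for v in range(205,245,4):
    s=c[np.abs(c[:,1]-v)<.6];L.append([s[:,0].min()-.5,v]);Q.append([s[:,0].max()+.5,v])
a=plane(d,L,78);b=plane(d,Q,78);m=(a+b)/2;v=m[-1]-m[0];print('plate',m[[0,-1]].round(1),'w',np.linalg.norm(b[3]-a[3]),'dir',np.arctan2(v[1],v[0]))
mk=(im.max(2)<110)
c=blob(d,mk,(485,130,570,212));w=plane(d,c,6)[:,:2].astype(np.float32);print('cap',cv2.minEnclosingCircle(w),cv2.fitEllipse(w))
print('knob top',plane(d,[[543,175]],34))
E
```

```text
foot ((445.67041015625, 110.79094696044922), 27.696897506713867)
plate [[430.9 116.   78. ]
 [457.8 107.1  78. ]] w 13.02882050611268 dir -0.3200154438790525
cap ((472.6159362792969, 299.9867248535156), 31.69927978515625) ((472.5294494628906, 299.95660400390625), (60.42375946044922, 62.634986877441406), 151.099853515625)
knob top [[473.05940024 301.16938581  34.        ]]
```

send_rows(rows=[[[0,0.25,4,0,0,0],[0,0.25,9,0,0,0],[0,0.25,13,0,0,0],[0,0.25,15.5,0,0,0],[0,0.25,16.8,0,0,0],[0,0.25,16.8,0,0,0],[0,0.25,16.8,0,0,0]]])

```text
clock: 17.1
eef_pos: [444.9, 111.2, 128.3]
tool_rot: [3.142, -0.0, 2.819]
force: [0.5, 0.4, 0.1]
width: 85.5
gripper_force: 0.0
```

send_rows(rows=[[[0,0,0,0,0,0],[0,0,0,0,0,0],[0,0,0,0,0,0],[0,0,0,0,0,0],[0,0,0,0,0,0],[0,0,0,0,0,0],[0,0,0,0,0,0],[0,0,0,0,0,0],[0,0,0,0,0,0],[0,0,0,0,0,0]]], grip=255)

```text
clock: 18.1
eef_pos: [444.6, 111.1, 128.8]
tool_rot: [-3.141, 0.001, 2.82]
force: [0.2, -1.1, 5.5]
width: 13.0
gripper_force: 58.9
```

send_rows(rows=[[[0,0,-2,0,0,0],[0,0,-5,0,0,0],[0,0,-10,0,0,0],[0,0,-14,0,0,0],[0,0,-17,0,0,0],[0,0,-17,0,0,0],[0,0,-17,0,0,0]]])

```text
clock: 18.8
eef_pos: [444.2, 110.7, 298.2]
tool_rot: [-3.141, 0.0, 2.819]
force: [0.2, -0.0, -2.6]
width: 12.7
gripper_force: 58.9
```

```bash
python3 -c "
from h import *
rel(626,-78.5,300,3.1535)"
```

```text
t 18.8 pos [444.2 110.7 298.2] rot [-3.141  0.     2.819] q [ 0.24  0.45 -0.77  2.02  0.42  0.83  0.48] F [ 0.2 -0.  -2.6] w 12.7
REL [-23.24, -12.18, -0.17, -0.001, 0.0, -0.334]
```

send_rows(rows=[[[-2.5,-1.3,0,0,0,-0.03],[-6,-3.2,0,0,0,-0.08],[-9.5,-5,0,0,0,-0.14],[-13,-6.8,0,0,0,-0.2],[-16.5,-8.7,0,0,0,-0.25],[-20,-10.5,0,0,0,-0.3],[-22.5,-11.8,0,0,0,-0.33],[-23.2,-12.2,0,0,0,-0.334],[-23.2,-12.2,0,0,0,-0.334],[-23.2,-12.2,0,0,0,-0.334]]])

```text
clock: 19.8
eef_pos: [624.7, -76.4, 297.0]
tool_rot: [3.14, -0.003, -3.128]
force: [-0.7, -0.7, -2.7]
width: 13.0
gripper_force: 58.9
```

```bash
python3 -c "
from h import *
rel(626,-78.5,139,3.1535)"
```

```text
t 19.8 pos [624.7 -76.4 297. ] rot [ 3.140e+00 -3.000e-03 -3.128e+00] q [ 0.53  0.72 -0.8   1.57  0.55  1.1   1.18] F [-0.7 -0.7 -2.7] w 13.0
REL [-0.18, -0.23, 15.8, 0.001, -0.003, 0.002]
```

send_rows(rows=[[[-0.1,-0.2,4,0,0,0],[-0.1,-0.2,8,0,0,0],[-0.1,-0.2,12,0,0,0],[-0.1,-0.2,14.3,0,0,0],[-0.1,-0.2,15.2,0,0,0],[-0.1,-0.2,15.5,0,0,0],[-0.1,-0.2,15.6,0,0,0],[-0.1,-0.2,15.6,0,0,0]]])

```text
clock: 20.6
eef_pos: [627.8, -79.5, 143.9]
tool_rot: [-3.142, 0.003, -3.129]
force: [-0.5, 0.2, -0.9]
width: 13.2
gripper_force: 58.7
```

send_rows(rows=[[[0,0,0.05,0,0,0],[0,0,0.1,0,0,0],[0,0,0.1,0,0,0]]])

```text
clock: 20.9
eef_pos: [627.1, -80.1, 141.9]
tool_rot: [-3.141, 0.001, -3.13]
force: [0.1, 0.2, -1.6]
width: 13.2
gripper_force: 58.7
```

send_rows(rows=[[[0.1,0.15,0.15,0,0,0],[0.1,0.15,0.25,0,0,0],[0.1,0.15,0.32,0,0,0],[0.1,0.15,0.35,0,0,0],[0.1,0.15,0.35,0,0,0]]])

```text
clock: 21.4
eef_pos: [625.8, -78.2, 138.9]
tool_rot: [-3.141, -0.0, -3.129]
force: [-3.3, 0.5, 6.4]
width: 13.2
gripper_force: 60.2
```

send_rows(rows=[[[0,0,0,0,0,0],[0,0,0,0,0,0],[0,0,0,0,0,0],[0,0,0,0,0,0],[0,0,0,0,0,0],[0,0,0,0,0,0],[0,0,0,0,0,0],[0,0,-2,0,0,0],[0,0,-5,0,0,0],[0,0,-9,0,0,0]]], grip=0)

```text
clock: 22.4
eef_pos: [624.9, -78.6, 227.4]
tool_rot: [3.141, -0.004, -3.129]
force: [0.8, -0.1, -0.1]
width: 85.7
gripper_force: 0.0
```

send_rows(rows=[[[0,0,-4,0,0,0],[0,0,-7,0,0,0],[0,0,-7,0,0,0]]])

```text
clock: 22.7
eef_pos: [628.1, -77.7, 302.9]
tool_rot: [-3.141, 0.009, -3.13]
force: [0.3, 0.8, 1.1]
width: 85.5
gripper_force: 0.0
```

```bash
python3 - <<'E'
from h import *
snap('top','t5.png')
rel(472.6,300.3,250,3.153)
E
```

```text
t 22.75 pos [626.9 -78.2 300.2] rot [-3.141  0.005 -3.13 ] q [ 0.53  0.71 -0.8   1.56  0.56  1.1   1.18] F [-0.3  0.4  0.2] w 85.4
REL [15.0, 38.03, 4.94, -0.001, 0.005, 0.001]
```

send_rows(rows=[[[1.2,3,0,0,0,0],[2.8,7,0,0,0,0],[4.5,11.3,0,0,0,0],[6.2,15.6,0,0,0,0],[7.9,20,0,0,0,0],[9.6,24.2,0,0,0,0],[11.2,28.5,0,0,0,0],[12.9,32.8,1,0,0,0],[14.4,36.5,3,0,0,0],[15,38,4.5,0,0,0]]])

```text
clock: 23.75
eef_pos: [468.1, 303.5, 251.4]
tool_rot: [3.14, -0.003, -3.123]
force: [1.3, -0.2, 0.6]
width: 85.2
gripper_force: 0.0
```

send_rows(rows=[[[0,0,0,0,0,0],[0,0,0,0,0,0],[0,0,0,0,0,0]]])

```text
clock: 24.05
eef_pos: [472.3, 298.2, 252.8]
tool_rot: [-3.14, 0.0, -3.132]
force: [0.2, -0.2, -0.4]
width: 85.5
gripper_force: 0.0
```

```bash
python3 - <<'E'
from h import *
d=snap('wrist','w6.png');rel(472.6,300.3,83,3.153)
im=d['pixels'];c=blob(d,im.max(2)<110,(240,120,400,290));w=plane(d,c,6)[:,:2].astype(np.float32);print(cv2.minEnclosingCircle(w),cv2.fitEllipse(w), c.min(0),c.max(0))
E
```

```text
t 24.1 pos [472.4 298.2 253.1] rot [-3.141e+00  1.000e-03 -3.132e+00] q [-0.14  0.66 -0.75  1.82  0.57  0.89  0.42] F [-0.9 -0.7  0.1] w 85.8
REL [-0.01, 0.22, 17.01, -0.001, 0.001, -0.002]
((472.6991271972656, 301.0534973144531), 30.788488388061523) ((472.9766845703125, 300.7346496582031), (59.43416213989258, 60.447242736816406), 114.3924789428711) [289. 182.] [360. 252.]
```

View pics/w6.png

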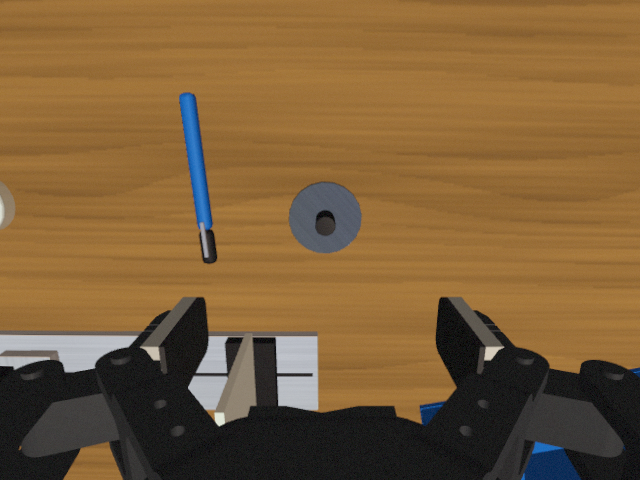

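send_rows(rows=[[[0,0.25,4,0,0,0],[0,0.25,9,0,0,0],[0,0.25,13,0,0,0],[0,0.25,15.5,0,0,0],[0,0.25,16.5,0,0,0],[0,0.25,16.9,0,0,0],[0,0.25,16.9,0,0,0],[0,0.25,16.9,0,0,0]]])

```text
clock: 24.9
eef_pos: [472.2, 302.7, 85.4]
tool_rot: [3.14, 0.002, -3.13]
force: [-0.5, 0.3, 0.2]
width: 85.4
gripper_force: 0.0
```

send_rows(rows=[[[0,0,0,0,0,0],[0,0,0,0,0,0],[0,0,0,0,0,0],[0,0,0,0,0,0],[0,0,0,0,0,0],[0,0,0,0,0,0],[0,0,0,0,0,0],[0,0,0,0,0,0],[0,0,0,0,0,0],[0,0,0,0,0,0]]], grip=255)

```text
clock: 25.9
eef_pos: [471.3, 302.2, 84.2]
tool_rot: [-3.142, 0.0, -3.129]
force: [-0.5, -1.2, 5.8]
width: 14.2
gripper_force: 58.5
```

send_rows(rows=[[[0,0,-2,0,0,0],[0,0,-6,0,0,0],[0,0,-11,0,0,0],[0,0,-16,0,0,0],[0,0,-20,0,0,0],[0,0,-22,0,0,0],[0,0,-22,0,0,0],[0,0,-22,0,0,0]]])

```text
clock: 26.7
eef_pos: [471.2, 301.7, 303.4]
tool_rot: [-3.141, -0.0, -3.13]
force: [0.5, -0.4, -1.6]
width: 13.4
gripper_force: 58.5
```

```bash
python3 - <<'E'
from h import *
# lamp centre re-measure from earlier wrist pics: w1 moving; use w3 foot of lamp
rel(627,-184,305,3.153)
import pickle
d=pickle.load(open('w3.pkl','rb'));im=d['pixels']
c=blob(d,im.max(2)<70,(260,340,340,412));k=c[c[:,1]<385];print(c.min(0),c.max(0));w=plane(d,k,30)[:,:2].astype(np.float32);print(cv2.minEnclosingCircle(w),cv2.fitEllipse(w))
d=pickle.load(open('w1.pkl','rb'));im=d['pixels']
E
```

```text
t 26.7 pos [471.2 301.7 303.4] rot [-3.141 -0.    -3.13 ] q [-0.11  0.61 -0.8   1.76  0.51  1.    0.47] F [ 0.5 -0.4 -1.6] w 13.4
REL [-15.0, -48.75, -0.13, -0.001, -0.0, 0.001]
[266. 347.] [330. 397.]
((616.533203125, -180.13002014160156), 33.96846008300781) ((616.039794921875, -179.52333068847656), (58.900760650634766, 61.822540283203125), 33.78102493286133)
```

send_rows(rows=[[[-1,-3,0,0,0,0],[-2.3,-7,0,0,0,0],[-3.9,-11.5,0,0,0,0],[-5.6,-16,0,0,0,0],[-7.2,-20.5,0,0,0,0],[-9,-25,0,0,0,0],[-10.6,-29.5,0,0,0,0],[-12.2,-34,0,0,0,0],[-13.6,-37.5,0,0,0,0],[-14,-39,0,0,0,0]]])

```text
clock: 27.7
eef_pos: [616.1, -91.7, 300.7]
tool_rot: [-3.14, -0.004, -3.136]
force: [0.1, 0.4, -0.4]
width: 14.0
gripper_force: 58.7
```

send_rows(rows=[[[0,0,0,0,0,0],[0,0,0,0,0,0],[0,0,0,0,0,0]]])

```text
clock: 28.0
eef_pos: [615.4, -83.1, 303.8]
tool_rot: [3.14, -0.001, -3.125]
force: [-1.0, 0.4, -1.0]
width: 13.9
gripper_force: 58.7
```

```bash
python3 - <<'E'
from h import *
import pickle
d=snap('wrist','w7.png');pickle.dump(d,open('w7.pkl','wb'));rel(627,-184,305,3.153)
E
```

```text
t 28.05 pos [615.6 -83.3 304. ] rot [ 3.141 -0.    -3.125] q [ 0.55  0.7  -0.81  1.59  0.55  1.09  1.19] F [-0.2 -0.  -0.1] w 13.8
REL [-0.98, -10.09, -0.11, 0.001, -0.0, 0.005]
```

View pics/w7.png

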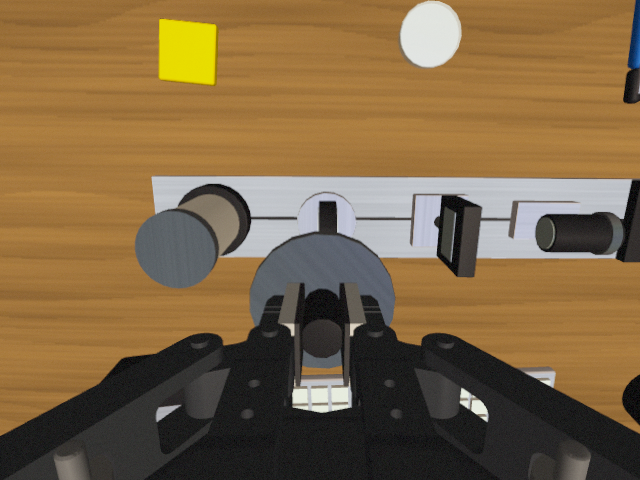

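```bash
python3 - <<'E'
from h import *
import pickle
d=pickle.load(open('w7.pkl','rb'));im=d['pixels'].astype(int)
print(im[247,176],im[260,280],im[215,210],im[230,170],im[270,200])
# lamp top: bluish dark (b>r)
m=(im[...,2]>im[...,0]+3)&(im.max(2)<130)
c=blob(d,m,(125,190,225,300));w=plane(d,c,120)[:,:2].astype(np.float32);print('lamp',cv2.minEnclosingCircle(w),cv2.fitEllipse(cv2.convexHull(w)),c.min(0),c.max(0))
c=blob(d,m,(240,225,405,330));h=cv2.convexHull(c)[:,0];h=h[h[:,1]<322];h=h[h[:,1]<325]
w=plane(d,h,225.7)[:,:2]
from scipy.optimize import least_squares
A=np.c_[2*w,np.ones(len(w))];s=np.linalg.lstsq(A,(w**2).sum(1),rcond=None)[0];print('cap',s[:2],'R',np.sqrt(s[2]+s[0]**2+s[1]**2),len(w))
print('cond foot front etc', plane(d,[[328,204]],96), 'slide foot',plane(d,[[413,195],[413,246]],22), 'proj foot',plane(d,[[511,238],[511,202]],22))
E
```

```text
[ 91  99 101] [ 94 100 108] [131 120 101] [ 96 101 105] [ 93 101 102]
lamp ((626.803955078125, -183.4910888671875), 27.8519344329834) ((626.8645629882812, -183.62228393554688), (54.63809585571289, 55.2529411315918), 65.85794067382812) [136. 211.] [214. 287.]
cap [616.88944295 -82.19501689] R 30.202852933840525 29
cond foot front etc [[597.21584395 -77.78752756  96.        ]] slide foot [[600.35802405   2.08874596  22.        ]
 [649.31454161   5.95541565  22.        ]] proj foot [[639.82855109  99.34539644  22.        ]
 [605.18315514  94.28777274  22.        ]]
```

send_rows(rows=[[[-0.2,-2.5,0,0,0,0],[-0.4,-5.5,0,0,0,0],[-0.7,-8.5,0,0,0,0],[-0.8,-10.1,0,0,0,0],[-0.8,-10.1,0,0,0,0],[-0.8,-10.1,3,0,0,0],[-0.8,-10.1,6,0,0,0],[-0.8,-10.1,8,0,0,0],[-0.8,-10.1,8.5,0,0,0],[-0.8,-10.1,8.5,0,0,0]]])

```text
clock: 29.05
eef_pos: [625.3, -184.7, 218.8]
tool_rot: [3.14, -0.001, -3.127]
force: [0.6, 0.2, -0.2]
width: 13.9
gripper_force: 58.6
```

send_rows(rows=[[[0,0,0,0,0,0],[0,0,0,0,0,0]]])

```text
clock: 29.25
eef_pos: [626.1, -186.4, 220.5]
tool_rot: [-3.141, 0.003, -3.129]
force: [0.3, -0.0, -0.6]
width: 14.1
gripper_force: 58.6
```

```bash
python3 -c "
from h import *
rel(625.5,-184.7,205,3.153)"
```

```text
t 29.25 pos [ 626.1 -186.4  220.5] rot [-3.141e+00  3.000e-03 -3.129e+00] q [ 0.66  0.83 -0.75  1.57  0.64  0.99  1.3 ] F [ 0.3 -0.  -0.6] w 14.1
REL [0.06, 0.17, 1.55, -0.0, 0.003, 0.001]
```

send_rows(rows=[[[0.1,0.15,0.5,0,0,0],[0.1,0.15,1.0,0,0,0],[0.1,0.15,1.3,0,0,0],[0.1,0.15,1.45,0,0,0],[0.1,0.15,1.45,0,0,0]]])

```text
clock: 29.75
eef_pos: [624.2, -185.5, 204.4]
tool_rot: [3.142, -0.0, -3.13]
force: [-0.3, 0.1, -0.6]
width: 13.7
gripper_force: 58.7
```

send_rows(rows=[[[-0.1,0.1,0.05,0,0,0],[-0.1,0.1,0.12,0,0,0],[-0.1,0.1,0.12,0,0,0],[-0.1,0.1,0.12,0,0,0]]])

```text
clock: 30.15
eef_pos: [624.5, -185.3, 204.2]
tool_rot: [-3.14, -0.002, -3.13]
force: [-5.2, -0.7, 8.6]
width: 13.8
gripper_force: 59.5
```

Contact; release and retract.

send_rows(rows=[[[0,0,0,0,0,0],[0,0,0,0,0,0],[0,0,0,0,0,0],[0,0,0,0,0,0],[0,0,0,0,0,0],[0,0,0,0,0,0],[0,0,0,0,0,0],[0,0,-2,0,0,0],[0,0,-5,0,0,0],[0,0,-9,0,0,0]]], grip=0)

```text
clock: 31.15
eef_pos: [624.3, -184.6, 292.6]
tool_rot: [3.141, -0.004, -3.129]
force: [0.2, -0.4, -0.1]
width: 85.5
gripper_force: 0.0
```

send_rows(rows=[[[3,2.5,-3,0,0,0],[6.5,5.5,-5,0,0,0],[10,8.5,-5,0,0,0],[13,11,-5,0,0,0],[16,13.5,-5,0,0,0],[18,16,-5,0,0,0],[18,16,-5,0,0,0],[18,16,-5,0,0,0],[18,16,-5,0,0,0]]])

```text
clock: 32.05
eef_pos: [444.0, -27.4, 343.3]
tool_rot: [-3.141, 0.001, -3.131]
force: [0.3, -0.7, -0.2]
width: 85.4
gripper_force: 0.0
```

```bash
python3 - <<'E'
from h import *
import pickle
for n in('wrist','top'):
    d=snap(n,n+'8.png');pickle.dump(d,open(n+'8.pkl','wb'))
rel(627,-184,305,3.153)
a=cv2.imread('pics/wrist8.png');b=cv2.imread('pics/top8.png')[150:330,150:470]
cv2.imwrite('pics/m8.png',cv2.resize(np.vstack([a,cv2.resize(b,(640,360),interpolation=cv2.INTER_CUBIC)]),None,fx=.71,fy=.71))
E
```

```text
t 32.15 pos [444.  -27.4 343.1] rot [ 3.141  0.    -3.131] q [ 0.69  0.4  -0.94  1.99  0.4   0.94  1.13] F [ 0.1 -0.6  0.3] w 85.8
REL [-18.14, -15.85, 3.8, 0.0, 0.0, -0.001]
```

View pics/m8.png

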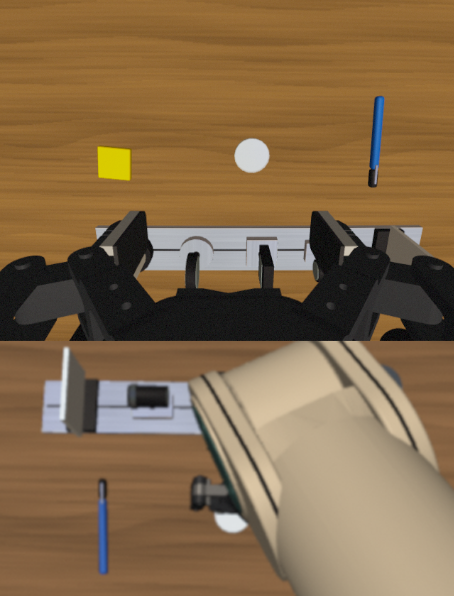

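send_rows(rows=[[[1.5,-4,0,0,0,0],[3.5,-8.5,0,0,0,0],[5.5,-13,0,0,0,0],[7.5,-17.5,0,0,0,0],[9.5,-22,0,0,0,0],[11.5,-26.5,0,0,0,0],[13.5,-31,0,0,0,0],[15.5,-35.5,0,0,0,0],[17.5,-39,0,0,0,0],[19,-42,0,0,0,0]]])

```text
clock: 33.15
eef_pos: [256.1, -452.0, 342.5]
tool_rot: [3.141, -0.0, -3.134]
force: [-0.0, -0.2, 0.1]
width: 85.5
gripper_force: 0.0
```

send_rows(rows=[[[0,0,0,0,0,0],[0,0,0,0,0,0],[0,0,0,0,0,0]]])

```text
clock: 33.45
eef_pos: [259.1, -448.1, 343.1]
tool_rot: [3.141, 0.001, -3.128]
force: [0.1, 0.4, -0.1]
width: 85.5
gripper_force: 0.0
```

```bash
python3 - <<'E'
from h import *
import pickle
for n in('scene','top'):
    d=snap(n,n+'9.png');pickle.dump(d,open(n+'9.pkl','wb'))
a=cv2.imread('pics/scene9.png')[140:400,160:500];b=cv2.imread('pics/top9.png')[150:320,150:470]
cv2.imwrite('pics/m9.png',cv2.resize(np.vstack([cv2.resize(a,(640,489)),cv2.resize(b,(640,340),interpolation=cv2.INTER_CUBIC)]),None,fx=.72,fy=.72))
E
```

```text
(no output)
```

View pics/m9.png

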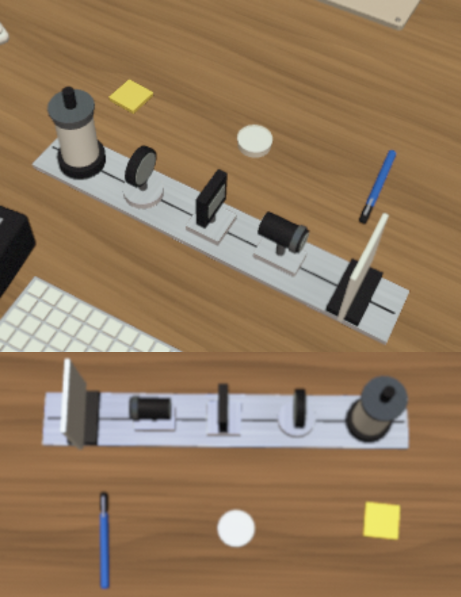

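```bash
python3 - <<'E'
from h import *
import pickle
d=pickle.load(open('top9.pkl','rb'));im=d['pixels'].astype(int)
m=(im[...,2]>im[...,0]+3)&(im.max(2)<110)
c=blob(d,m,(398,150,445,197));w=plane(d,c,126)[:,:2].astype(np.float32);print('cap',cv2.minEnclosingCircle(w))
g=im.min(2)
for n,(x0,x1) in(('proj',(210,245)),('slide',(250,275)),('cond',(283,312))):
    k=blob(d,im.max(2)<75,(x0,165,x1,215));r=cv2.minAreaRect(k);t=k.min(0),k.max(0);z=74 if n=='proj' else 86
    print(n,r,plane(d,[r[0]],58 if n=='proj' else 75).round(1))
E
```

```text
cap ((625.0750122070312, -184.77503967285156), 29.425439834594727)
proj ((214.0, 196.0), (36.0, 8.0), 90.0) [[608.5 212.   58. ]]
slide ((258.5, 189.0), (14.0, 17.0), 90.0) [[620.2 120.4  75. ]]
cond ((304.5, 189.0), (32.0, 5.0), 90.0) [[622.2  28.6  75. ]]
```

```bash
python3 -c "
from h import *
print(ctrl.finish_job())"
```

```text
the job is handed in; nothing more can be done
None
```

The job is handed in at about 33.5 s of the 96 s. The condenser, slide holder and projection lens stand on the bench's centre line at about 105, 212 and 315 mm from the lamp, and the cap lies about 2 mm off the lamp's centre. The dish, pen and note pad were not touched, but the hand-in gave no verdict, and the condenser and projection lens positions rest on the arm's pose at release plus the final pictures.

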